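# Load the battery carrier, lock it, lift it off its dock and hold it level

### The job

Lower the loose battery pack from the foam pad into the empty bay of the two-bay battery carrier (do not drop it in) and swing that bay's retaining lever fully shut over it. Then lift the carrier straight up off its charging dock by the handle, never tipping it, and finish while still holding it level and still about 10 cm above the dock, so that I can get at the contacts underneath with the meter probes. Leave the other things where they are.

Things in the scene. Friction and masses are not known exactly. Their poses are not given: they have to be found in the camera images.
- pack_mid (a point): Centre of the loose battery pack: a black block 38 (its x) x 70 (its y) x 24 mm (z), about 120 g, with a yellow label, lying flat on the pink foam pad. The point is half-way up, 12 mm above what it rests on. It fits the bay either way round (half a turn about z is the same), with its axes along the bay's.
- bay_empty (a point): Centre of a pack once seated in the empty bay; axes are the carrier's (x across, y from handle to this bay, z up). Pocket 42 x 74 mm inside (2 mm clearance all round), mouth flared 2 mm more; floor 12 mm below this point, wall tops level with it, so a seated pack stands 12 mm proud. Walls 5 mm; both long walls have a 44 mm wide finger notch in the middle, down to the floor. 56 mm from the handle.
- bay_full (a point): The same point of the other bay (56 mm on the other side of the handle), which already holds a like pack under its shut lever. Axes as the carrier's.
- pack_full_mid (a point): Centre of the like pack that is already in the other bay. It stays there.
- lever_empty (a joint): Retaining lever of the empty bay: steel bar 67 mm long, 11 wide, 5 thick, turning level on an upright post just above a seated pack. 0 rad: shut against its stop, across the bay's outer end, pointing along carrier +x from pivot to knob. Grows anticlockwise from above to 1.8; at 1.57 it points along carrier +y, outwards. Starts open (1.1 to 1.7). Stays put: slight friction, under 1 N at the knob.
- lever_empty_knob (a point): Middle of the upright red knob (12 mm diameter, 18 mm tall; this point is half-way up it) on the free end of that lever, 67 mm from the pivot. Shut, the knob stands at carrier x = +34, y = +84, z = +46 mm from the carrier's base point. Its lower end is on the lever, 9 mm below this point; there is free space all round it above that.
- lever_empty_pivot (a point): Point on the pivot axis of that lever (vertical, the carrier's z), at the height of the knob's middle: carrier x = -33, y = +84, z = +46 mm. The knob turns about it.
- lever_full (a joint): Retaining lever of the other bay, the same thing half a turn round the handle; already shut (0). It stays shut.
- handle_mid (a point): Centre of the carrier's handle: a level black bar along carrier x, 14 mm thick (carrier y), 16 mm tall, free for 70 mm between two uprights, open beneath; 78 mm above the carrier's base, over its centre of mass. Grasp across its thickness. Loaded carrier about 0.65 kg. Packs and lever bars lie 41 mm or more below this point; shut knobs (at the corners, 34, 84 mm off) 23 mm below.
- carrier_base (a point): Centre of the carrier's underside, the carrier's axes: x across (88 mm), y along (198 mm) towards the empty bay, z up. The carrier is grey plastic, loose, standing in the dock's rim.
- dock: Fixed charging dock, a white housing 108 (x) x 222 (y) x 28 mm tall, origin at the centre of its underside; the carrier rests on its top face (28 mm above the origin), axes the same way, inside a rim 6 mm high with about 3 mm of play.
- foam_pad: Fixed pink foam pad, 170 (x) x 320 (y) x 6 mm, origin at the centre of its underside. The loose pack, the puller and the phone cell lie on it, about 100 mm apart.
- puller: Blue suction-cup screen puller, 54 mm across, 47 mm tall, origin at the centre of its underside. Leave alone.
- phone_cell: Flat black phone cell, 40 x 80 x 5 mm, origin at the centre of its underside. Leave alone.
- meter: Orange multimeter lying on its back, 160 (x) x 80 (y) x 42 mm, origin at the centre of its underside. Leave alone.
Things that resemble listed ones, but are neither listed nor needed, are in the scene too. There is more than one size of the part that bears bay_empty; the job needs the larger. What is shaped like the part that bears pack_full_mid but blue is not meant.

How it is judged (in metres and radians):
On the way, in this order (a step that is already met when the one before it is completed fails the run):
1. the loose pack sits fully down in the empty bay and is let go, its lever still open (distance between pack_mid and bay_empty below 0.006 m and angle between the z axis of pack_mid and the z axis of bay_empty, either way round below 0.08 rad and contact force between the fingers and pack below 0.1 N and value of joint lever_empty above 0.5 rad), for 0.2 s.
2. the lever is swung shut over the seated pack, the carrier still on its dock (distance between pack_mid and bay_empty below 0.006 m and angle between the z axis of pack_mid and the z axis of bay_empty, either way round below 0.08 rad and value of joint lever_empty below 0.1 rad and z of carrier_base in the frame of dock below 0.04 m), for 0.2 s.
3. the carrier is lifted clear of the dock, in the fingers (z of carrier_base in the frame of dock above 0.088 m and contact force between the fingers and carrier above 1 N), for 0.2 s.
At the end, for the whole second after the job is handed in: Held by the fingers alone: carrier 60 to 160 mm clear above the dock's top, within 60 mm of straight above it, touching nothing else, level within 0.09 rad, slower than 20 mm/s and 0.15 rad/s; both packs seated (6 mm, 0.08 rad), both levers shut (under 0.1 rad) (all of step 3 and distance between pack_mid and bay_empty below 0.006 m and angle between the z axis of pack_mid and the z axis of bay_empty, either way round below 0.08 rad and distance between pack_full_mid and bay_full below 0.006 m and angle between the z axis of pack_full_mid and the z axis of bay_full, either way round below 0.08 rad and value of joint each of lever_empty, lever_full below 0.1 rad and z of carrier_base in the frame of dock below 0.188 m and horizontal distance between carrier_base and dock below 0.06 m and angle between carrier_base's own z axis and vertical below 0.09 rad and linear speed of carrier below 0.02 m/s and angular speed of carrier below 0.15 rad/s and contact force between carrier and dock below 0.05 N and contact force between carrier and puller below 0.05 N and contact force between carrier and phone_cell below 0.05 N and contact force between carrier and meter below 0.05 N); the arm keeps its last pose, push and grip.
It fails at once if the puller, phone cell or multimeter is shoved more than 25 mm or tipped (distance of any of puller, phone_cell, meter from where it was at the start of the episode above 0.025 m or angle between any of puller, phone_cell, meter's own z axis and vertical above 0.35 rad).
It fails at once if the pack is dropped (falls free faster than 0.7 m/s, some 25 mm) (contact force between the fingers and pack below 0.05 N and linear speed of pack above 0.7 m/s).
It fails at once if the carrier is tipped by more than 0.26 rad (15 degrees) (angle between carrier_base's own z axis and vertical above 0.26 rad).
It fails at once if the carrier is lifted off the dock while the lever is open (value of joint lever_empty above 0.3 rad and z of carrier_base in the frame of dock above 0.058 m).
It also fails if it takes over 64 s, if anything falls off the work surface, if the arm or the gripper's body presses on something with over 40 N, if the wrist force passes 120 N, or if a joint passes its speed limit or range.

### The arm

A 6-joint arm with a two-finger parallel gripper is mounted at the origin on the work surface. World frame = base frame: x ahead of the robot, y to its left, z up, the work surface at z = 0. Lengths are in mm, angles in rad, forces in N, time in s.
With the tool pointing down it reaches from about 275 to 1000 mm from the base axis. Payload 8.4 kg.
Tool frame: the origin (TCP) lies at the very end of the fingers, on their centre line; the grasp point (between the pads) lies 19 mm behind it; z points along the fingers, y is the line along which they close (so a half turn about z gives the same grasp; the last joint's range is limited). The gripper opens to 85 mm and grips with 20 to 120 N. Pads are 22 mm wide; open, the fingers measure 114 mm over their backs; the gripper's body (76 mm by 85 mm) begins 54 mm behind the grasp point. The pads swing forward as they close: fully open they stand 13 mm farther back than shut.
Start: joints at [-1.279, 0.353, 1.633, -0, 1.155, -0.002], TCP at [180.993, -598.222, 231.281] pointing down, gripper open.
Joint ranges: [-2.63, 2.63], [-0.92, 2.1], [0.06, 2.66], [-1.3, 4.44], [0, 2.69], [-3.02, 3.02]. Speed limits (rad/s): [2.22, 2.22, 2.79, 3.14, 3.14, 3.14].

### API

Orientations are given as [roll, pitch, yaw] about the fixed x, y, z axes, in that order (R = Rz(yaw) Ry(pitch) Rx(roll)).
In Python, from rig import r, vision gives the robot as it stands. The module is installed in compiled form; this text tells all that it offers.
- The arm moves only by the tool play_rows, never from a script. Its argument "steps" is a list of rows, each an object with "delta_pos": the shift along the tool's x, y, z in cm, a list of three; "yaw": the turn about the tool's z in rad; "jaw": the opening in per cent of the stroke, from 0 (shut) to 100 (fully open). A call has exactly 8 rows; each row is the pose to reach, as a shift and turn from the pose commanded when the call began, along the tool's axes at that moment; what a row does not reach only later rows make up. A row lasts 1/10 s, in which the tool goes at most 50 mm and 8.59 degrees, less where a joint would pass 70% of its speed; a pose out of reach is approached as far as the arm can. A call with a gripper value outside its range is refused whole. The fingers move at their own pace and stop on an object; "grip_force" is the grip in N (left out, the last holds). Time passes only in rows, so rows that repeat a pose let the fingers close, or fill a call up. It gives the time, the measured TCP pose, the force, the opening and the grip force at its end, in the units of the state.
- r.sense(): the state, without advancing time (a new reading comes with each control period).
- vision.grab_frame(name): name is "side" or "top"; returns (picture, depth): 480x640x3 uint8, red, green, blue; 480x640 float32, mm along the optical axis (not along the pixel's ray), 0 where there is no reading.
- vision.calibration(name): a dict with "mtx" (3x3 intrinsics, pixels), "extrinsics" (4x4, takes a point from camera to world coordinates). Camera axes: x right, y down, z forward; pixel columns grow to the right and rows downward; lengths in mm; the calibration is good to about 2 mm. A picture is of the moment at which its call begins. calibration takes no time and is no camera call.
- r.sign_off(): hands the job in; it is judged then, once.
Trained networks look in the newest picture that a camera, given by its name, has taken for a name from the list of things; names that differ only in an ending like _2 or _b are one class to them, and where a whole thing is asked for, a point or a joint stands for the part that bears it (a point fixed in the world has none). Each returns a list of dicts, best first, with "conf" (0 to 1); they miss things now and then, are a little off and sometimes report something else, mostly with a low value. They report only what shows in the picture. A call takes as long as a camera call. They do not tell look-alikes from the thing itself.
- vision.cut_out(camera, thing): "region" (480x640 bool, what is visible of it) and "uv" ([column, row] in pixels, amid what is visible of it).
- vision.landmark_of(camera, thing): "uv" ([column, row] in pixels: a listed point, or the origin of a listed thing).
The state is a dict: "clock": time; "qpos": joint angles; "qvel": joint speeds; "joint_efforts": joint torques, N m; "eef_pos": TCP position; "tcp_rot": TCP orientation; "contact_force": force on the tool from outside, world axes, zero at the start; "wrist_torque": the same for the moment, N m; "opening": opening from 0.0 (shut) to 1.0 (fully open); "grasp_force": force on a finger pad.
Only numpy, scipy, OpenCV 4.12 (cv2) and the standard library are available. Lean on these libraries where they do the work, as an engineer would, in place of code of your own. Each camera call takes 0.05 s, during which the arm holds its last target. There are 200 camera calls.

## Working session

There is one attempt and no reset: what is moved stays moved. The work goes in short steps, Python scripts to look and compute and a tool call to move; the robot and the scene stay as the last step left them, time stands still between calls to the robot, and variables do not carry over. Pictures are saved under pics/ and viewed, at most 10 in all, crops included, and the job is handed in when it is done.

Besides the shell and the picture viewer there is one more tool, called after "Request:" by a JSON object that holds its "api" and its "payload". play_rows: Moves the arm, as the interface text tells. Its arguments: {"type":"object","properties":{"steps":{"type":"array"},"grip_force":{"type":"number"}},"required":["steps"]}

```bash
mkdir -p pics; cat > h.py <<'E'
import numpy as np, cv2
from rig import r, vision
def cal(c):
    k=vision.calibration(c); return np.array(k["mtx"]),np.array(k["extrinsics"])
def ray(c,uv,z):
    K,E=cal(c); d=E[:3,:3]@np.linalg.inv(K)@np.array([uv[0],uv[1],1.]); o=E[:3,3]
    return o+d*(z-o[2])/d[2]
def cloud(c,dep):
    K,E=cal(c); v,u=np.mgrid[:480,:640]; p=np.stack([(u-K[0,2])/K[0,0]*dep,(v-K[1,2])/K[1,1]*dep,dep],-1)
    return p@E[:3,:3].T+E[:3,3]
def proj(c,P):
    K,E=cal(c); q=K@(E[:3,:3].T@(np.array(P,float)-E[:3,3])); return q[:2]/q[2]
E
python3 - <<'E'
from h import *
for c in("top","side"):
    im,d=vision.grab_frame(c); cv2.imwrite(f"pics/{c}0.png",im[:,:,::-1]); np.save(f"{c}0.npy",d)
    P=cloud(c,d); print(c,cal(c)[1][:3,3],cal(c)[1][:3,2])
    for n in("pack_mid","bay_empty","bay_full","lever_empty_knob","lever_empty_pivot","handle_mid","carrier_base","dock","foam_pad","puller","phone_cell","meter"):
        for o in vision.landmark_of(c,n)[:3]:
            u=np.array(o["uv"]); i=tuple(np.clip(u.round().astype(int)[::-1],0,[479,639])); print(n,round(o["conf"],2),u.round(),P[i].round())
print(r.sense())
E
```

```text
top [ 361.25984236   11.00431254 1328.96548423] [ 0.0860703   0.00846041 -0.99625314]
pack_mid 0.58 [371. 195.] [ 593. -101.   37.]
bay_empty 0.91 [221. 212.] [550. 243.  37.]
bay_empty 0.67 [176. 352.] [228. 345.   5.]
bay_full 0.65 [262. 233.] [500. 146.  60.]
bay_full 0.65 [374. 195.] [ 593. -108.   36.]
lever_empty_knob 0.68 [188. 346.] [245. 309.  42.]
lever_empty_knob 0.49 [182. 203.] [565. 326.  69.]
lever_empty_pivot 0.56 [201. 225.] [515. 282.  69.]
lever_empty_pivot 0.54 [415. 204.] [ 577. -207.    8.]
lever_empty_pivot 0.45 [164. 343.] [250. 366.  30.]
handle_mid 0.79 [235. 221.] [518. 198. 121.]
handle_mid 0.76 [167. 375.] [183. 348.  65.]
carrier_base 0.74 [240. 226.] [518. 199.  40.]
carrier_base 0.55 [172. 368.] [191. 353.   6.]
carrier_base 0.44 [329. 128.] [747.  -3.  43.]
dock 0.23 [372. 195.] [ 592. -103.   39.]
foam_pad 0.72 [416. 206.] [ 572. -208.   16.]
puller 0.95 [464. 210.] [ 562. -317.   26.]
phone_cell 0.78 [412. 205.] [ 574. -199.   15.]
meter 0.83 [328. 128.] [750.  -1.  36.]
meter 0.23 [414. 207.] [ 569. -203.   15.]
side [  56.34603052 1134.32182832 10
[... 719 characters left out ...]
  40.]
{'clock': 1.3, 'qpos': array([-1.27939423e+00,  3.53000200e-01,  1.63340454e+00, -1.01238327e-05,
        1.15524088e+00, -2.40226109e-03]), 'qvel': array([ 0.00071482, -0.00046983, -0.00046388,  0.00027863, -0.00058207,
       -0.00080396]), 'joint_efforts': array([ 1.39210561e-04, -6.05176020e+01, -3.42442775e+01,  4.18411264e-05,
        1.08091244e-03, -6.34187614e-06]), 'eef_pos': array([ 180.98874395, -598.20567659,  231.27889706]), 'tcp_rot': array([-3.14153966e+00,  9.13472426e-06,  2.93808444e-01]), 'contact_force': array([-0.60435205,  0.48339228,  0.03346424]), 'wrist_torque': array([-0.00262622, -0.02468489, -0.05385612]), 'grasp_force': 0.0, 'opening': 0.9982428998172409}
```

View pics/top0.png

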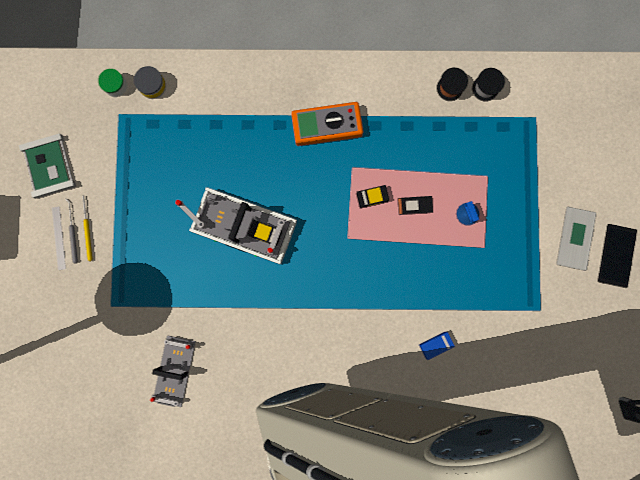

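View pics/side0.png

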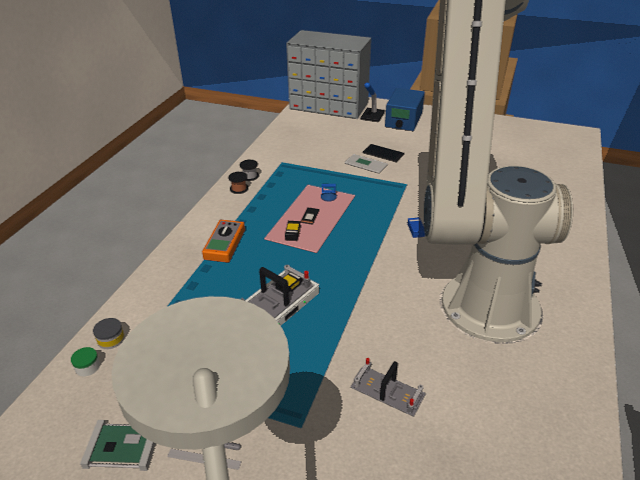

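The top view shows two carriers: the docked one at (240,225), and one off the dock at (172,370) that looks smaller. There are three similar blocks: a yellow-label pack at (373,195) on the pad, the phone cell at (415,205), and a blue block at (437,344). The docked carrier and the yellow-label pack on the pad fit the description. I'll confirm both in one crop and measure them.

```bash
python3 - <<'E'
from h import *
im=cv2.imread("pics/top0.png"); d=np.load("top0.npy"); P=cloud("top",d)
cr=lambda x,y,w,h,s:cv2.resize(im[y:y+h,x:x+w],None,fx=s,fy=s,interpolation=cv2.INTER_CUBIC)
a=cr(165,175,140,100,4); b=cr(345,175,60,50,4); c=cr(140,325,60,50,4)
o=np.zeros((400,800,3),np.uint8); o[:,:560]=a; o[:200,560:]=b; o[200:,560:]=c
cv2.imwrite("pics/crop.png",o)
def rect(m,n):
    q=P[m][:,:2].astype(np.float32); (cx,cy),(w,h),t=cv2.minAreaRect(q); print(n,len(q),np.round([cx,cy,w,h,t],1),"z",np.percentile(P[m][:,2],[5,50,95]).round(1))
v,u=np.mgrid[:480,:640]; X,Y,Z=P[...,0],P[...,1],P[...,2]
win=lambda a,b,c,e:(u>a)&(u<b)&(v>c)&(v<e)
rect(win(350,395,178,212)&(Z>28)&(Z<60),"pack")
print("pad z",np.median(Z[win(360,380,215,235)]),"mat",np.median(Z[win(300,340,260,290)]),"table",np.median(Z[win(540,560,300,330)]))
rect(win(180,310,180,270)&(Z>100)&(Z<150),"handle")
rect(win(180,310,180,270)&(Z>24)&(Z<100),"dock+carrier")
rect(win(140,205,325,410)&(Z>20),"small carrier")
rect(win(180,310,180,270)&(Z>62)&(Z<95),"levers")
hsv=cv2.cvtColor(im,cv2.COLOR_BGR2HSV)
red=((hsv[...,0]<6)|(hsv[...,0]>174))&(hsv[...,1]>150)&(hsv[...,2]>90)
n,l,s,ce=cv2.connectedComponentsWithStats((red&win(160,310,180,270)).astype(np.uint8))
for i in range(1,n):
    if s[i,4]>5: print("red",ce[i],s[i,4],np.percentile(Z[l==i],[10,50,90]),P[l==i].mean(0))
yel=(abs(hsv[...,0].astype(int)-26)<6)&(hsv[...,1]>150)&(hsv[...,2]>120)
n,l,s,ce=cv2.connectedComponentsWithStats((yel&win(160,420,170,270)).astype(np.uint8))
for i in range(1,n):
    if s[i,4]>20: print("yel",ce[i],s[i,4],np.median(P[l==i],0))
E
```

```text
pack 503 [ 591.6 -104.3   39.4   70.4   14.5] z [30.  34.4 38.9]
pad z 10.514819843517898 mat 4.4933985561592635 table -0.2648096410630387
handle 294 [519.7 194.2  15.1  85.2  70. ] z [108.8 117.5 122.4]
dock+carrier 4326 [524.3 208.9 252.5 110.1  70.6] z [32.  39.7 70.1]
small carrier 488 [278.1 228.9 133.6 447.   37.5] z [24.9 38.2 71.2]
levers 666 [528.2 218.1 232.5  85.8  70.8] z [62.4 67.9 77.1]
red [177.90909091 201.90909091] 22 [82.67499269 86.52536033 90.43784373] [564.84535824 331.53647652  82.98385726]
red [269.85714286 249.80952381] 21 [78.84684649 86.47732568 91.35170207] [455.09405905 119.54897128 144.71165876]
yel [374.39459459 195.03243243] 185 [ 593.07035768 -108.35685281   34.754083  ]
yel [262.47738693 231.46231156] 199 [502.24611854 143.62559713  63.11117547]
```

View pics/crop.png

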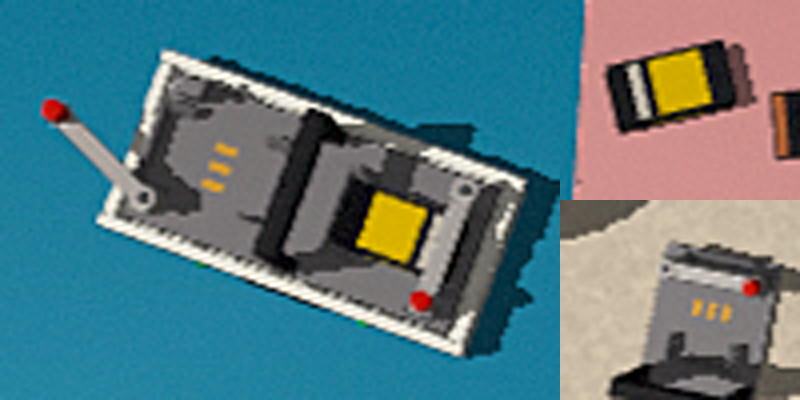

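The crop confirms both: the docked carrier has an open lever with its knob at (55,110), and the loose black pack is at (672,87). The undocked carrier is indeed smaller. I'll compute the approach now.

```bash
cat >> h.py <<'E'
def go(x,y,z,yawdeg,p=None,yw=None):
    "tool-axis shift (cm) and turn (rad) from current pose to target"
    s=r.sense(); p=np.array(s["eef_pos"] if p is None else p); yw=s["tcp_rot"][2] if yw is None else yw
    d=(np.array([x,y,z])-p)/10; c,n=np.cos(yw),np.sin(yw)
    t=(yw-np.radians(yawdeg)+np.pi)%(2*np.pi)-np.pi
    print("delta",np.round([c*d[0]+n*d[1], n*d[0]-c*d[1], -d[2]],2),"yaw",round(t,3),"| pose",p.round(1),round(np.degrees(yw),2),"F",np.round(s["contact_force"],1),"clk",s["clock"])
E
python3 -c "
from h import *
go(592,-104,130,104.5)"
```

```text
delta [ 53.65 -35.4   10.13] yaw -1.53 | pose [ 181.  -598.2  231.3] 16.83 F [-0.6  0.5  0. ] clk 1.3
```

Request:
{"api": "play_rows", "payload": {"steps": [{"delta_pos": [53.65, -35.4, 3], "yaw": -1.53, "jaw": 100}, {"delta_pos": [53.65, -35.4, 3], "yaw": -1.53, "jaw": 100}, {"delta_pos": [53.65, -35.4, 3], "yaw": -1.53, "jaw": 100}, {"delta_pos": [53.65, -35.4, 3], "yaw": -1.53, "jaw": 100}, {"delta_pos": [53.65, -35.4, 3], "yaw": -1.53, "jaw": 100}, {"delta_pos": [53.65, -35.4, 3], "yaw": -1.53, "jaw": 100}, {"delta_pos": [53.65, -35.4, 3], "yaw": -1.53, "jaw": 100}, {"delta_pos": [53.65, -35.4, 3], "yaw": -1.53, "jaw": 100}], "grip_force": 40}}

```text
clock: 2.1
eef_pos: [437.6, -289.4, 212.9]
tcp_rot: [3.141, 0.0, 1.5]
contact_force: [0.4, -1.1, 0.1]
opening: 0.998
grasp_force: 0.0
```

```bash
python3 -c "
from h import *
go(592,-104,90,104.5)"
```

```text
delta [19.58 14.08 12.29] yaw -0.324 | pose [ 437.6 -289.4  212.9] 85.93 F [ 0.4 -1.1  0.1] clk 2.1
```

Request:
{"api": "play_rows", "payload": {"steps": [{"delta_pos": [19.58, 14.08, 8], "yaw": -0.324, "jaw": 100}, {"delta_pos": [19.58, 14.08, 8], "yaw": -0.324, "jaw": 100}, {"delta_pos": [19.58, 14.08, 8], "yaw": -0.324, "jaw": 100}, {"delta_pos": [19.58, 14.08, 10], "yaw": -0.324, "jaw": 100}, {"delta_pos": [19.58, 14.08, 12.3], "yaw": -0.324, "jaw": 100}, {"delta_pos": [19.58, 14.08, 12.3], "yaw": -0.324, "jaw": 100}, {"delta_pos": [19.58, 14.08, 12.3], "yaw": -0.324, "jaw": 100}, {"delta_pos": [19.58, 14.08, 12.3], "yaw": -0.324, "jaw": 100}]}}

```text
clock: 2.9
eef_pos: [591.6, -106.6, 89.5]
tcp_rot: [-3.141, -0.0, 1.819]
contact_force: [-0.6, 0.3, 0.7]
opening: 0.999
grasp_force: 0.0
```

```bash
python3 - <<'E'
from h import *
go(592,-104,14,104.5)
im,d=vision.grab_frame("side"); im2,_=vision.grab_frame("top")
u,v=map(int,proj("side",[592,-104,50])); a=im[v-50:v+50,u-70:u+70]
u,v=map(int,proj("top",[592,-104,50])); b=im2[v-50:v+50,u-70:u+70]
cv2.imwrite("pics/g1.png",cv2.resize(np.hstack([a,b])[:,:,::-1],None,fx=2.8,fy=2.8,interpolation=cv2.INTER_CUBIC))
E
```

```text
delta [0.24 0.1  7.55] yaw -0.005 | pose [ 591.6 -106.6   89.5] 104.21 F [-0.6  0.3  0.7] clk 2.9
```

View pics/g1.png

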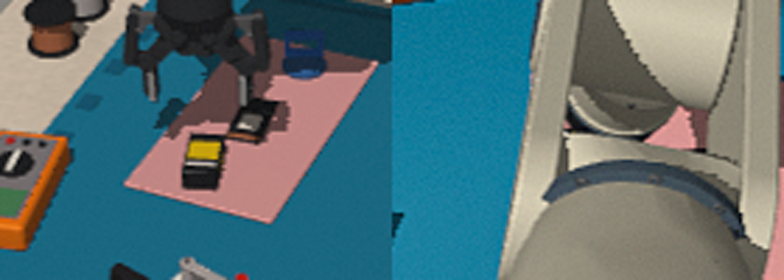

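The side view shows the open fingers straddling the pack (about (205,160) in the crop), closing across its short side. The top view is blocked by the arm. I'll descend.

Request:
{"api": "play_rows", "payload": {"steps": [{"delta_pos": [0.1, 0.05, 2.5], "yaw": -0.005, "jaw": 100}, {"delta_pos": [0.1, 0.05, 5], "yaw": -0.005, "jaw": 100}, {"delta_pos": [0.1, 0.05, 6.5], "yaw": -0.005, "jaw": 100}, {"delta_pos": [0.1, 0.05, 7.5], "yaw": -0.005, "jaw": 100}, {"delta_pos": [0.1, 0.05, 7.5], "yaw": -0.005, "jaw": 100}, {"delta_pos": [0.1, 0.05, 7.5], "yaw": -0.005, "jaw": 70}, {"delta_pos": [0.1, 0.05, 7.5], "yaw": -0.005, "jaw": 50}, {"delta_pos": [0.1, 0.05, 7.5], "yaw": -0.005, "jaw": 30}]}}

```text
clock: 3.8
eef_pos: [592.8, -105.6, 15.5]
tcp_rot: [3.14, 0.001, 1.823]
contact_force: [0.1, -0.5, -0.9]
opening: 0.51
grasp_force: 0.0
```

Request:
{"api": "play_rows", "payload": {"steps": [{"delta_pos": [0, 0, 0], "yaw": 0, "jaw": 30}, {"delta_pos": [0, 0, 0], "yaw": 0, "jaw": 30}, {"delta_pos": [0, 0, 0], "yaw": 0, "jaw": 30}, {"delta_pos": [0, 0, 0], "yaw": 0, "jaw": 30}, {"delta_pos": [0, 0, -1], "yaw": 0, "jaw": 30}, {"delta_pos": [0, 0, -4], "yaw": 0, "jaw": 30}, {"delta_pos": [0, 0, -8], "yaw": 0, "jaw": 30}, {"delta_pos": [0, 0, -12], "yaw": 0, "jaw": 30}]}}

```text
clock: 4.6
eef_pos: [591.6, -105.4, 136.2]
tcp_rot: [-3.141, -0.0, 1.823]
contact_force: [0.9, -0.1, -1.5]
opening: 0.436
grasp_force: 40.5
```

```bash
python3 - <<'E'
from h import *
go(538.9,246.8,140,70); print(r.sense()["grasp_force"],r.sense()["opening"])
E
```

```text
delta [35.42  3.68 -0.38] yaw 0.601 | pose [ 591.6 -105.4  136.2] 104.44 F [ 0.9 -0.1 -1.5] clk 4.6
40.520398020744324 0.4363263044031022
```

Request:
{"api": "play_rows", "payload": {"steps": [{"delta_pos": [4, 0.4, -2.5], "yaw": 0.1, "jaw": 30}, {"delta_pos": [9, 0.9, -2.5], "yaw": 0.2, "jaw": 30}, {"delta_pos": [14, 1.5, -2.5], "yaw": 0.3, "jaw": 30}, {"delta_pos": [19, 2, -2.5], "yaw": 0.4, "jaw": 30}, {"delta_pos": [24, 2.5, -2.5], "yaw": 0.5, "jaw": 30}, {"delta_pos": [29, 3, -2.5], "yaw": 0.6, "jaw": 30}, {"delta_pos": [33, 3.4, -2.5], "yaw": 0.6, "jaw": 30}, {"delta_pos": [35.4, 3.7, -2.5], "yaw": 0.6, "jaw": 30}]}}

```text
clock: 5.4
eef_pos: [538.8, 249.7, 160.4]
tcp_rot: [3.141, -0.001, 1.225]
contact_force: [0.1, 0.1, -1.1]
opening: 0.435
grasp_force: 40.5
```

```bash
python3 - <<'E'
from h import *
go(538.9,246.8,110,70)
im,d=vision.grab_frame("side"); np.save("side1.npy",d); cv2.imwrite("pics/s1raw.png",im[:,:,::-1])
im2,d2=vision.grab_frame("top"); np.save("top1.npy",d2); cv2.imwrite("pics/t1raw.png",im2[:,:,::-1])
go(538.9,246.8,110,70)
u,v=map(int,proj("side",[538,247,90])); a=im[v-60:v+60,u-70:u+70]
u,v=map(int,proj("top",[538,247,90])); b=im2[v-60:v+60,u-70:u+70]
cv2.imwrite("pics/g2.png",cv2.resize(np.hstack([a,b])[:,:,::-1],None,fx=2.8,fy=2.8,interpolation=cv2.INTER_CUBIC))
for c in("side",):
  for n in("pack_mid","bay_empty","bay_full","handle_mid"):
    print(n,[(round(o["conf"],2),np.round(o["uv"])) for o in vision.landmark_of(c,n)[:3]])
E
```

```text
delta [-0.27  0.11  5.04] yaw 0.003 | pose [538.8 249.7 160.4] 70.17 F [ 0.1  0.1 -1.1] clk 5.4
delta [-0.28  0.08  5.03] yaw 0.004 | pose [539.1 249.7 160.3] 70.25 F [ 0.6 -0.7 -1.1] clk 5.5
pack_mid [(0.86, array([254., 272.])), (0.61, array([289., 283.])), (0.48, array([274., 277.]))]
bay_empty [(0.96, array([258., 307.])), (0.58, array([371., 379.]))]
bay_full [(0.82, array([290., 284.])), (0.72, array([408., 391.]))]
handle_mid [(0.92, array([387., 378.])), (0.61, array([272., 307.]))]
```

View pics/g2.png

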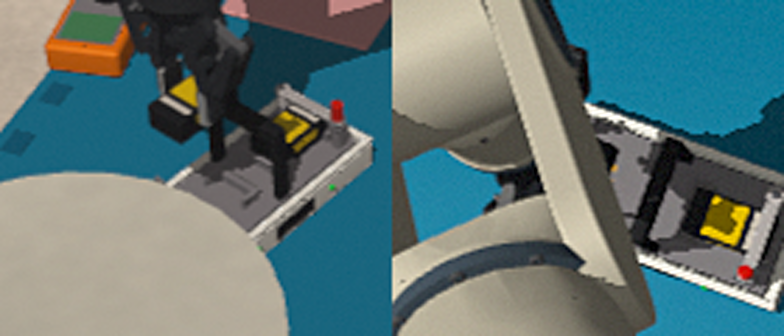

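```bash
python3 - <<'E'
from h import *
for f,c,dn in(("pics/side0.png","side","side0"),("pics/s1raw.png","side","side1"),("pics/top0.png","top","top0"),("pics/t1raw.png","top","top1")):
    im=cv2.imread(f); P=cloud(c,np.load(dn+".npy")); h=cv2.cvtColor(im,cv2.COLOR_BGR2HSV)
    m=(abs(h[...,0].astype(int)-26)<6)&(h[...,1]>130)&(h[...,2]>70)
    n,l,s,ce=cv2.connectedComponentsWithStats(m.astype(np.uint8))
    for i in range(1,n):
        q=P[l==i]
        if s[i,4]>25 and 440<np.median(q[:,0])<680 and -150<np.median(q[:,1])<300:
            (cx,cy),wh,t=cv2.minAreaRect(q[:,:2].astype(np.float32)); z=np.median(q[:,2])
            print(dn,ce[i].round(1),s[i,4],"rect",np.round([cx,cy,*wh,t],1),"z",z.round(1),"uvray",ray(c,ce[i],z)[:2].round(1))
# white dock rim yaw from top0
im=cv2.imread("pics/top0.png"); P=cloud("top",np.load("top0.npy"))
m=(im.min(2)>190); m[:180]=0;m[270:]=0;m[:,:185]=0;m[:,:][:,305:]=0
n,l,s,ce=cv2.connectedComponentsWithStats(m.astype(np.uint8)); 
pts=np.argwhere(m)[:,::-1]; q=np.array([ray("top",p,38.5)[:2] for p in pts],np.float32); print("rim",len(q),cv2.minAreaRect(q))
print(r.sense()["eef_pos"])
E
```

```text
side0 [292.2 226. ] 80 rect [ 336.3  503.3   35.9 1380.2   22.4] z 34.0 uvray [ 590.6 -113.9]
side0 [289.6 279.4] 82 rect [487.  159.5  30.9  86.3  22.5] z 61.5 uvray [497.3 137.1]
side1 [252.1 267.1] 69 rect [541.1 251.1  21.6  49.7  37.5] z 178.4 uvray [543. 245.]
side1 [289.9 279.5] 79 rect [485.3 155.   30.1  87.8  30.7] z 61.4 uvray [496.8 136.9]
top0 [374.5 195. ] 207 rect [ 593.4 -109.3   32.8   33.2   13. ] z 34.7 uvray [ 593.1 -109.3]
top0 [262.6 231.4] 216 rect [446.   78.2 212.4  40.6  49.2] z 63.1 uvray [502.9 144.1]
top1 [262.6 231.6] 211 rect [445.8  78.  212.   40.5  49.2] z 63.0 uvray [502.7 144.1]
rim 507 ((520.340576171875, 194.06878662109375), (220.08216857910156, 106.945068359375), 70.46018981933594)
[539.70529052 245.620893   159.81506859]
```

```bash
python3 -c "
from h import *
go(538.9,246.1,62,70.46)"
```

```text
delta [ 0.02 -0.09  9.78] yaw -0.007 | pose [539.7 245.6 159.8] 70.03 F [-1.  -1.  -1.6] clk 5.7
```

Request:
{"api": "play_rows", "payload": {"steps": [{"delta_pos": [0, -0.07, 2.5], "yaw": -0.007, "jaw": 30}, {"delta_pos": [0, -0.07, 5], "yaw": -0.007, "jaw": 30}, {"delta_pos": [0, -0.07, 7.5], "yaw": -0.007, "jaw": 30}, {"delta_pos": [0, -0.07, 9], "yaw": -0.007, "jaw": 30}, {"delta_pos": [0, -0.07, 9.8], "yaw": -0.007, "jaw": 30}, {"delta_pos": [0, -0.07, 9.8], "yaw": -0.007, "jaw": 30}, {"delta_pos": [0, -0.07, 9.8], "yaw": -0.007, "jaw": 30}, {"delta_pos": [0, -0.07, 9.8], "yaw": -0.007, "jaw": 30}]}}

```text
clock: 6.5
eef_pos: [539.9, 247.0, 62.8]
tcp_rot: [3.14, -0.001, 1.23]
contact_force: [1.0, -0.2, -0.8]
opening: 0.436
grasp_force: 40.5
```

```bash
python3 - <<'E'
from h import *
im,d=vision.grab_frame("side")
go(538.9,246.1,45,70.46)
u,v=map(int,proj("side",[535,235,60])); a=im[v-50:v+50,u-65:u+65]
cv2.imwrite("pics/g3.png",cv2.resize(a[:,:,::-1],None,fx=6,fy=6,interpolation=cv2.INTER_CUBIC))
E
```

```text
delta [-0.12 -0.05  1.77] yaw 0.0 | pose [539.8 247.   62.7] 70.46 F [-0.2 -0.  -1.8] clk 6.55
```

View pics/g3.png

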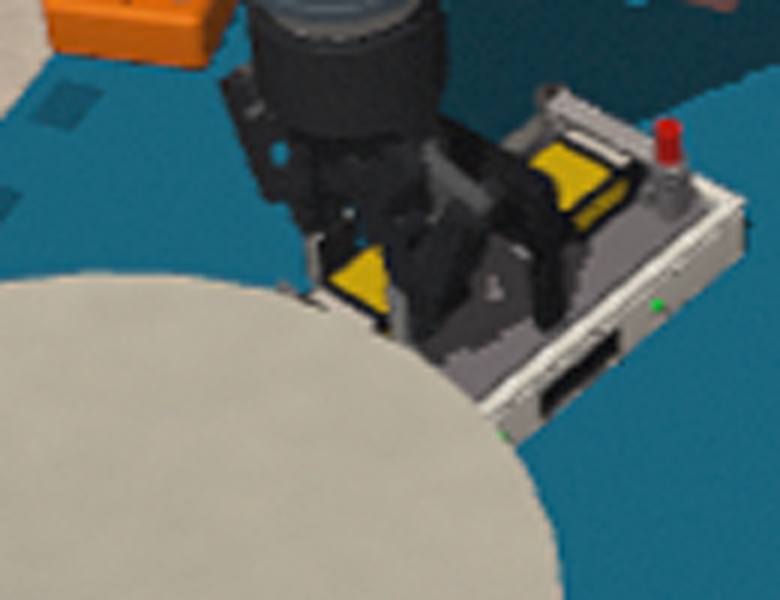

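The pack's label shows at (360,275), above the empty bay, with the lamp hiding its outer end. I'll lower it slowly and watch the force.

Request:
{"api": "play_rows", "payload": {"steps": [{"delta_pos": [-0.06, -0.03, 0.2], "yaw": 0, "jaw": 30}, {"delta_pos": [-0.06, -0.03, 0.4], "yaw": 0, "jaw": 30}, {"delta_pos": [-0.06, -0.03, 0.6], "yaw": 0, "jaw": 30}, {"delta_pos": [-0.06, -0.03, 0.8], "yaw": 0, "jaw": 30}, {"delta_pos": [-0.06, -0.03, 0.9], "yaw": 0, "jaw": 30}, {"delta_pos": [-0.06, -0.03, 1.0], "yaw": 0, "jaw": 30}, {"delta_pos": [-0.06, -0.03, 1.1], "yaw": 0, "jaw": 30}, {"delta_pos": [-0.06, -0.03, 1.2], "yaw": 0, "jaw": 30}]}}

```text
clock: 7.35
eef_pos: [538.6, 246.3, 49.6]
tcp_rot: [3.142, -0.0, 1.23]
contact_force: [0.0, -0.6, -1.2]
opening: 0.433
grasp_force: 40.5
```

Request:
{"api": "play_rows", "payload": {"steps": [{"delta_pos": [0, 0, 0.1], "yaw": 0, "jaw": 30}, {"delta_pos": [0, 0, 0.2], "yaw": 0, "jaw": 30}, {"delta_pos": [0, 0, 0.25], "yaw": 0, "jaw": 30}, {"delta_pos": [0, 0, 0.3], "yaw": 0, "jaw": 30}, {"delta_pos": [0, 0, 0.35], "yaw": 0, "jaw": 30}, {"delta_pos": [0, 0, 0.4], "yaw": 0, "jaw": 30}, {"delta_pos": [0, 0, 0.45], "yaw": 0, "jaw": 30}, {"delta_pos": [0, 0, 0.45], "yaw": 0, "jaw": 30}]}}

```text
clock: 8.15
eef_pos: [538.5, 246.3, 45.0]
tcp_rot: [-3.141, 0.0, 1.23]
contact_force: [1.0, -0.9, -1.2]
opening: 0.436
grasp_force: 40.5
```

Request:
{"api": "play_rows", "payload": {"steps": [{"delta_pos": [0, 0, 0.1], "yaw": 0, "jaw": 30}, {"delta_pos": [0, 0, 0.15], "yaw": 0, "jaw": 30}, {"delta_pos": [0, 0, 0.2], "yaw": 0, "jaw": 30}, {"delta_pos": [0, 0, 0.2], "yaw": 0, "jaw": 30}, {"delta_pos": [0, 0, 0.25], "yaw": 0, "jaw": 30}, {"delta_pos": [0, 0, 0.25], "yaw": 0, "jaw": 30}, {"delta_pos": [0, 0, 0.25], "yaw": 0, "jaw": 30}, {"delta_pos": [0, 0, 0.25], "yaw": 0, "jaw": 30}]}}

```text
clock: 8.95
eef_pos: [538.6, 246.3, 43.6]
tcp_rot: [3.142, -0.0, 1.23]
contact_force: [-3.3, -2.1, 10.7]
opening: 0.439
grasp_force: 41.9
```

About 12 N of contact at the expected floor height, so the pack is seated. I'll release it and go up.

Request:
{"api": "play_rows", "payload": {"steps": [{"delta_pos": [0, 0, -0.1], "yaw": 0, "jaw": 50}, {"delta_pos": [0, 0, -0.1], "yaw": 0, "jaw": 60}, {"delta_pos": [0, 0, -0.1], "yaw": 0, "jaw": 65}, {"delta_pos": [0, 0, -0.1], "yaw": 0, "jaw": 65}, {"delta_pos": [0, 0, -0.1], "yaw": 0, "jaw": 65}, {"delta_pos": [0, 0, -0.1], "yaw": 0, "jaw": 65}, {"delta_pos": [0, 0, -2], "yaw": 0, "jaw": 65}, {"delta_pos": [0, 0, -5], "yaw": 0, "jaw": 65}]}}

```text
clock: 9.75
eef_pos: [537.1, 245.6, 91.4]
tcp_rot: [-3.139, 0.003, 1.23]
contact_force: [-0.3, 1.2, 0.5]
opening: 0.647
grasp_force: 0.0
```

Request:
{"api": "play_rows", "payload": {"steps": [{"delta_pos": [0, 0, -5], "yaw": 0, "jaw": 65}, {"delta_pos": [0, 0, -9], "yaw": 0, "jaw": 65}, {"delta_pos": [0, -5, -11], "yaw": 0, "jaw": 40}, {"delta_pos": [0, -10, -11], "yaw": 0, "jaw": 20}, {"delta_pos": [0, -15, -11], "yaw": 0, "jaw": 0}, {"delta_pos": [0, -20, -11], "yaw": 0, "jaw": 0}, {"delta_pos": [0, -20, -11], "yaw": 0, "jaw": 0}, {"delta_pos": [0, -20, -11], "yaw": 0, "jaw": 0}]}}

```text
clock: 10.55
eef_pos: [349.3, 313.7, 202.9]
tcp_rot: [3.141, -0.001, 1.232]
contact_force: [1.0, -0.1, 0.9]
opening: -0.004
grasp_force: 0.0
```

```bash
python3 - <<'E'
from h import *
go(0,0,0,0)
im,d=vision.grab_frame("top"); cv2.imwrite("pics/t2raw.png",im[:,:,::-1]); np.save("top2.npy",d); P=cloud("top",d)
a=im[175:275,165:305]; cv2.imwrite("pics/g4.png",cv2.resize(a[:,:,::-1],None,fx=5,fy=5,interpolation=cv2.INTER_CUBIC))
h=cv2.cvtColor(im,cv2.COLOR_RGB2HSV)
red=((h[...,0]<6)|(h[...,0]>174))&(h[...,1]>150)&(h[...,2]>90)
yel=(abs(h[...,0].astype(int)-26)<6)&(h[...,1]>130)&(h[...,2]>70)
for k,m in(("red",red),("yel",yel)):
    m[:170]=0;m[275:]=0;m[:,:160]=0;m[:,310:]=0
    n,l,s,ce=cv2.connectedComponentsWithStats(m.astype(np.uint8))
    for i in range(1,n):
        if s[i,4]>5: z=np.median(P[l==i][:,2]); print(k,ce[i],s[i,4],z,ray("top",ce[i],86.5 if k=="red" else z).round(1))
E
```

```text
delta [-41.18 -22.53  20.29] yaw 1.232 | pose [349.3 313.7 202.9] 70.61 F [ 1.  -0.1  0.9] clk 10.55
red [177.90909091 201.90909091] 22 87.86213812354708 [564.3 330.6  86.5]
red [269.95 249.75] 20 86.44173247362266 [460.  124.7  86.5]
yel [218.8        215.66976744] 215 62.84120895009619 [537.7 243.5  62.8]
yel [262.59259259 231.44907407] 216 62.99355668476039 [502.9 144.1  63. ]
```

View pics/g4.png

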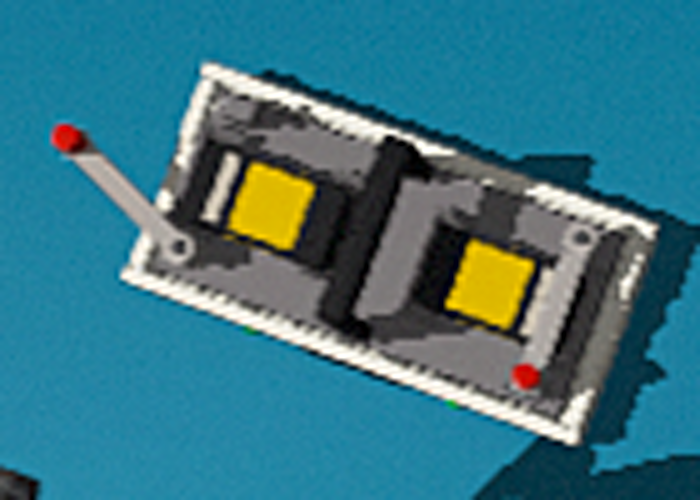

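The pack is seated: its label is at the same height as the other pack's (62.8 vs 63.0). The open knob is at (67,137) in the crop, which puts the lever at about 1.12 rad. Next I'll push the knob with closed fingers.

```bash
python3 -c "
from h import *
go(542.2,353.7,74,134.6)"
```

```text
delta [10.17 16.74 12.9 ] yaw -1.118 | pose [350.4 313.6 203. ] 70.54 F [ 0.1  0.1 -0.8] clk 10.6
```

Request:
{"api": "play_rows", "payload": {"steps": [{"delta_pos": [10.2, 16.7, 0], "yaw": -1.12, "jaw": 0}, {"delta_pos": [10.2, 16.7, 0], "yaw": -1.12, "jaw": 0}, {"delta_pos": [10.2, 16.7, 0], "yaw": -1.12, "jaw": 0}, {"delta_pos": [10.2, 16.7, 0], "yaw": -1.12, "jaw": 0}, {"delta_pos": [10.2, 16.7, 3], "yaw": -1.12, "jaw": 0}, {"delta_pos": [10.2, 16.7, 6], "yaw": -1.12, "jaw": 0}, {"delta_pos": [10.2, 16.7, 9], "yaw": -1.12, "jaw": 0}, {"delta_pos": [10.2, 16.7, 11], "yaw": -1.12, "jaw": 0}]}}

```text
clock: 11.4
eef_pos: [542.6, 351.6, 89.7]
tcp_rot: [-3.139, -0.0, 2.353]
contact_force: [-0.7, 0.7, 0.0]
opening: 0.003
grasp_force: 0.0
```

```bash
cat > arc.py <<'E'
from h import *
import sys
go(542.2,353.7,74,134.6)
p=np.array([517.3,284.3])
for deg in map(float,sys.argv[2:]):
    f=np.radians(deg); c=p+67*np.array([np.cos(f),np.sin(f)])-float(sys.argv[1])*np.array([np.sin(f),-np.cos(f)])
    print(deg,end=" "); go(c[0],c[1],74,deg+90,p=[542.2,353.7,74],yw=np.radians(134.6))
E
python3 arc.py 17 44.6 38 31 24 17 10 5 0 -5 -10 -15 -19.5 -21
```

```text
delta [0.18 0.12 1.57] yaw 0.004 | pose [542.6 351.6  89.7] 134.84 F [-0.7  0.7  0. ] clk 11.4
44.6 delta [-1.49  0.05 -0.  ] yaw 0.0 | pose [542.2 353.7  74. ] 134.6 F [-0.7  0.7  0. ] clk 11.4
38.0 delta [-2.27  0.21 -0.  ] yaw 0.115 | pose [542.2 353.7  74. ] 134.6 F [-0.7  0.7  0. ] clk 11.4
31.0 delta [-3.12  0.27 -0.  ] yaw 0.237 | pose [542.2 353.7  74. ] 134.6 F [-0.7  0.7  0. ] clk 11.4
24.0 delta [-3.96  0.22 -0.  ] yaw 0.36 | pose [542.2 353.7  74. ] 134.6 F [-0.7  0.7  0. ] clk 11.4
17.0 delta [-4.79  0.08 -0.  ] yaw 0.482 | pose [542.2 353.7  74. ] 134.6 F [-0.7  0.7  0. ] clk 11.4
10.0 delta [-5.6  -0.17 -0.  ] yaw 0.604 | pose [542.2 353.7  74. ] 134.6 F [-0.7  0.7  0. ] clk 11.4
5.0 delta [-6.15 -0.4  -0.  ] yaw 0.691 | pose [542.2 353.7  74. ] 134.6 F [-0.7  0.7  0. ] clk 11.4
0.0 delta [-6.69 -0.68 -0.  ] yaw 0.778 | pose [542.2 353.7  74. ] 134.6 F [-0.7  0.7  0. ] clk 11.4
-5.0 delta [-7.19 -1.01 -0.  ] yaw 0.866 | pose [542.2 353.7  74. ] 134.6 F [-0.7  0.7  0. ] clk 11.4
-10.0 delta [-7.67 -1.38 -0.  ] yaw 0.953 | pose [542.2 353.7  74. ] 134.6 F [-0.7  0.7  0. ] clk 11.4
-15.0 delta [-8.11 -1.79 -0.  ] yaw 1.04 | pose [542.2 353.7  74. ] 134.6 F [-0.7  0.7  0. ] clk 11.4
-19.5 delta [-8.48 -2.19 -0.  ] yaw 1.119 | pose [542.2 353.7  74. ] 134.6 F [-0.7  0.7  0. ] clk 11.4
-21.0 delta [-8.59 -2.33 -0.  ] yaw 1.145 | pose [542.2 353.7  74. ] 134.6 F [-0.7  0.7  0. ] clk 11.4
```

Request:
{"api": "play_rows", "payload": {"steps": [{"delta_pos": [0, 0, 1.9], "yaw": 0, "jaw": 0}, {"delta_pos": [0, 0, 1.9], "yaw": 0, "jaw": 0}, {"delta_pos": [-0.8, 0, 1.9], "yaw": 0, "jaw": 0}, {"delta_pos": [-1.5, 0.05, 1.9], "yaw": 0, "jaw": 0}, {"delta_pos": [-2.27, 0.2, 1.9], "yaw": 0.115, "jaw": 0}, {"delta_pos": [-3.12, 0.27, 1.9], "yaw": 0.237, "jaw": 0}, {"delta_pos": [-3.96, 0.22, 1.9], "yaw": 0.36, "jaw": 0}, {"delta_pos": [-4.79, 0.08, 1.9], "yaw": 0.482, "jaw": 0}]}}

```text
clock: 12.2
eef_pos: [577.7, 319.7, 75.2]
tcp_rot: [3.139, -0.001, 1.862]
contact_force: [0.3, 0.3, 0.0]
opening: -0.001
grasp_force: 0.2
```

```bash
cat > arc2.py <<'E'
from h import *
import sys
p=np.array([517.3,284.3])
for deg in map(float,sys.argv[2:]):
    f=np.radians(deg); c=p+67*np.array([np.cos(f),np.sin(f)])-float(sys.argv[1])*np.array([np.sin(f),-np.cos(f)])
    print(deg,end=" "); go(c[0],c[1],74,deg+90)
E
python3 arc2.py 17 17 10 5 0 -5 -10 -15 -19.5 -21
```

```text
17.0 delta [ 0.08 -0.11  0.12] yaw -0.005 | pose [577.7 319.7  75.2] 106.69 F [0.3 0.3 0. ] clk 12.2
10.0 delta [-0.74  0.05  0.12] yaw 0.117 | pose [577.7 319.7  75.2] 106.69 F [0.3 0.3 0. ] clk 12.2
5.0 delta [-1.34  0.1   0.12] yaw 0.204 | pose [577.7 319.7  75.2] 106.69 F [0.3 0.3 0. ] clk 12.2
0.0 delta [-1.95  0.1   0.12] yaw 0.291 | pose [577.7 319.7  75.2] 106.69 F [0.3 0.3 0. ] clk 12.2
-5.0 delta [-2.55  0.05  0.12] yaw 0.379 | pose [577.7 319.7  75.2] 106.69 F [0.3 0.3 0. ] clk 12.2
-10.0 delta [-3.14 -0.05  0.12] yaw 0.466 | pose [577.7 319.7  75.2] 106.69 F [0.3 0.3 0. ] clk 12.2
-15.0 delta [-3.73 -0.21  0.12] yaw 0.553 | pose [577.7 319.7  75.2] 106.69 F [0.3 0.3 0. ] clk 12.2
-19.5 delta [-4.24 -0.39  0.12] yaw 0.632 | pose [577.7 319.7  75.2] 106.69 F [0.3 0.3 0. ] clk 12.2
-21.0 delta [-4.4  -0.46  0.12] yaw 0.658 | pose [577.7 319.7  75.2] 106.69 F [0.3 0.3 0. ] clk 12.2
```

Request:
{"api": "play_rows", "payload": {"steps": [{"delta_pos": [-0.8, 0.15, 0], "yaw": 0.117, "jaw": 0}, {"delta_pos": [-1.4, 0.2, 0], "yaw": 0.204, "jaw": 0}, {"delta_pos": [-2.0, 0.2, 0], "yaw": 0.291, "jaw": 0}, {"delta_pos": [-2.6, 0.15, 0], "yaw": 0.379, "jaw": 0}, {"delta_pos": [-3.2, 0.05, 0], "yaw": 0.466, "jaw": 0}, {"delta_pos": [-3.8, -0.1, 0], "yaw": 0.553, "jaw": 0}, {"delta_pos": [-4.25, -0.3, 0], "yaw": 0.632, "jaw": 0}, {"delta_pos": [-4.25, -0.3, 0], "yaw": 0.632, "jaw": 0}]}}

```text
clock: 13.0
eef_pos: [586.8, 277.7, 75.1]
tcp_rot: [3.14, -0.001, 1.234]
contact_force: [-0.5, -0.5, -0.0]
opening: 0.002
grasp_force: 0.0
```

```bash
python3 arc2.py 17 -19.5 -22 -24
```

```text
-19.5 delta [ 0.01 -0.07  0.11] yaw 0.003 | pose [586.8 277.7  75.1] 70.68 F [-0.5 -0.5 -0. ] clk 13.0
-22.0 delta [-0.29 -0.    0.11] yaw 0.047 | pose [586.8 277.7  75.1] 70.68 F [-0.5 -0.5 -0. ] clk 13.0
-24.0 delta [-0.52  0.04  0.11] yaw 0.082 | pose [586.8 277.7  75.1] 70.68 F [-0.5 -0.5 -0. ] clk 13.0
```

No stop force yet, so I'll push a little further, gently.

Request:
{"api": "play_rows", "payload": {"steps": [{"delta_pos": [-0.05, 0, 0], "yaw": 0, "jaw": 0}, {"delta_pos": [-0.1, 0, 0], "yaw": 0, "jaw": 0}, {"delta_pos": [-0.15, 0, 0], "yaw": 0, "jaw": 0}, {"delta_pos": [-0.2, 0, 0], "yaw": 0, "jaw": 0}, {"delta_pos": [-0.25, 0, 0], "yaw": 0, "jaw": 0}, {"delta_pos": [-0.25, 0, 0], "yaw": 0, "jaw": 0}, {"delta_pos": [-0.25, 0, 0], "yaw": 0, "jaw": 0}, {"delta_pos": [-0.25, 0, 0], "yaw": 0, "jaw": 0}]}}

```text
clock: 13.8
eef_pos: [584.5, 276.1, 73.6]
tcp_rot: [-3.142, 0.0, 1.236]
contact_force: [-0.4, -0.2, 1.4]
opening: 0.0
grasp_force: 0.2
```

Request:
{"api": "play_rows", "payload": {"steps": [{"delta_pos": [-0.05, 0, 0], "yaw": 0, "jaw": 0}, {"delta_pos": [-0.1, 0, 0], "yaw": 0, "jaw": 0}, {"delta_pos": [-0.15, 0, 0], "yaw": 0, "jaw": 0}, {"delta_pos": [-0.2, 0, 0], "yaw": 0, "jaw": 0}, {"delta_pos": [-0.25, 0, 0], "yaw": 0, "jaw": 0}, {"delta_pos": [-0.3, 0, 0], "yaw": 0, "jaw": 0}, {"delta_pos": [-0.35, 0, 0], "yaw": 0, "jaw": 0}, {"delta_pos": [-0.35, 0, 0], "yaw": 0, "jaw": 0}]}}

```text
clock: 14.6
eef_pos: [583.7, 272.9, 73.8]
tcp_rot: [3.141, -0.0, 1.236]
contact_force: [2.2, 1.7, -1.5]
opening: 0.003
grasp_force: 1.8
```

Request:
{"api": "play_rows", "payload": {"steps": [{"delta_pos": [1.5, 0, 0], "yaw": 0, "jaw": 0}, {"delta_pos": [3, 0, -2], "yaw": 0, "jaw": 0}, {"delta_pos": [3, 0, -6], "yaw": 0, "jaw": 0}, {"delta_pos": [3, 0, -10], "yaw": 0, "jaw": 0}, {"delta_pos": [3, -5, -12], "yaw": 0, "jaw": 0}, {"delta_pos": [3, -10, -12], "yaw": 0, "jaw": 30}, {"delta_pos": [3, -15, -12], "yaw": 0, "jaw": 60}, {"delta_pos": [3, -20, -12], "yaw": 0, "jaw": 60}]}}

```text
clock: 15.4
eef_pos: [405.8, 366.2, 193.9]
tcp_rot: [-3.141, 0.001, 1.235]
contact_force: [-0.1, 1.1, 0.0]
opening: 0.507
grasp_force: 0.0
```

```bash
python3 - <<'E'
from h import *
im,d=vision.grab_frame("top"); P=cloud("top",d)
a=im[175:275,165:305]; cv2.imwrite("pics/g5.png",cv2.resize(a[:,:,::-1],None,fx=5,fy=5,interpolation=cv2.INTER_CUBIC))
h=cv2.cvtColor(im,cv2.COLOR_RGB2HSV)
red=((h[...,0]<6)|(h[...,0]>174))&(h[...,1]>150)&(h[...,2]>90)
yel=(abs(h[...,0].astype(int)-26)<6)&(h[...,1]>130)&(h[...,2]>70)
for k,m in(("red",red),("yel",yel)):
    m[:170]=0;m[275:]=0;m[:,:160]=0;m[:,310:]=0
    n,l,s,ce=cv2.connectedComponentsWithStats(m.astype(np.uint8))
    for i in range(1,n):
        if s[i,4]>5: z=np.median(P[l==i][:,2]); print(k,ce[i],s[i,4],z,ray("top",ce[i],86.5 if k=="red" else z).round(1))
v,u=np.mgrid[:480,:640]; m=(u>180)&(u<310)&(v>180)&(v<270)&(P[...,2]>112)&(P[...,2]<135)
q=P[m]; print("handle",len(q),cv2.minAreaRect(q[:,:2].astype(np.float32)))
go(520.5,194.6,180,160.46)
E
```

```text
red [210.28571429 195.14285714] 21 86.72433605194578 [580.1 259.2  86.5]
red [270.05882353 250.05882353] 17 87.74868020624285 [459.4 124.4  86.5]
yel [219.41935484 215.94930876] 217 62.89693228098781 [537.1 242.1  62.9]
yel [263.14418605 231.70697674] 215 62.841570047690084 [502.4 142.9  62.8]
handle 268 ((519.1045532226562, 192.7975616455078), (14.984522819519043, 85.5782699584961), 70.90890502929688)
delta [-12.33  17.12   1.33] yaw -1.564 | pose [399.2 367.2 193.3] 70.84 F [-6.   0.1 -0.4] clk 15.45
```

View pics/g5.png

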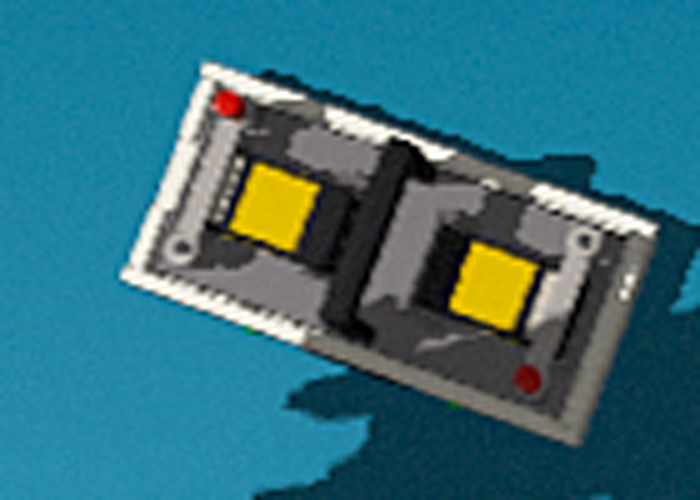

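The lever is shut: the red knob at (228,103) mirrors the other one, and both packs are seated. Next is the handle.

Request:
{"api": "play_rows", "payload": {"steps": [{"delta_pos": [-3, 4, 1], "yaw": -0.14, "jaw": 60}, {"delta_pos": [-5, 7, 1], "yaw": -0.28, "jaw": 60}, {"delta_pos": [-8, 11, 1], "yaw": -0.42, "jaw": 60}, {"delta_pos": [-10, 14, 1], "yaw": -0.56, "jaw": 60}, {"delta_pos": [-12.4, 17.2, 1], "yaw": -0.7, "jaw": 60}, {"delta_pos": [-12.4, 17.2, 1], "yaw": -0.84, "jaw": 60}, {"delta_pos": [-12.4, 17.2, 1], "yaw": -0.98, "jaw": 60}, {"delta_pos": [-12.4, 17.2, 1], "yaw": -1.12, "jaw": 60}]}}

```text
clock: 16.25
eef_pos: [529.6, 191.8, 183.5]
tcp_rot: [-3.14, -0.0, 2.361]
contact_force: [-0.6, -0.6, -0.8]
opening: 0.601
grasp_force: 0.0
```

Request:
{"api": "play_rows", "payload": {"steps": [{"delta_pos": [0, 0, 0], "yaw": -0.14, "jaw": 60}, {"delta_pos": [0, 0, 0], "yaw": -0.28, "jaw": 60}, {"delta_pos": [0, 0, 0], "yaw": -0.42, "jaw": 60}, {"delta_pos": [0, 0, 0], "yaw": -0.445, "jaw": 60}, {"delta_pos": [0, 0, 0], "yaw": -0.445, "jaw": 60}, {"delta_pos": [0, 0, 0], "yaw": -0.445, "jaw": 60}, {"delta_pos": [0, 0, 0], "yaw": -0.445, "jaw": 60}, {"delta_pos": [0, 0, 0], "yaw": -0.445, "jaw": 60}]}}

```text
clock: 17.05
eef_pos: [529.4, 192.0, 183.6]
tcp_rot: [-3.141, -0.0, 2.8]
contact_force: [-0.1, 0.2, 0.6]
opening: 0.601
grasp_force: 0.0
```

```bash
python3 -c "
from h import *
go(519.4,193,92,160.6)"
```

```text
delta [ 0.98 -0.24  9.16] yaw -0.003 | pose [529.4 192.  183.6] 160.41 F [-0.1  0.2  0.6] clk 17.05
```

Request:
{"api": "play_rows", "payload": {"steps": [{"delta_pos": [0.98, -0.24, 1], "yaw": -0.003, "jaw": 60}, {"delta_pos": [0.98, -0.24, 3.5], "yaw": -0.003, "jaw": 60}, {"delta_pos": [0.98, -0.24, 6], "yaw": -0.003, "jaw": 60}, {"delta_pos": [0.98, -0.24, 8], "yaw": -0.003, "jaw": 60}, {"delta_pos": [0.98, -0.24, 9.1], "yaw": -0.003, "jaw": 60}, {"delta_pos": [0.98, -0.24, 9.1], "yaw": -0.003, "jaw": 60}, {"delta_pos": [0.98, -0.24, 9.1], "yaw": -0.003, "jaw": 60}, {"delta_pos": [0.98, -0.24, 9.1], "yaw": -0.003, "jaw": 50}]}}

```text
clock: 17.85
eef_pos: [520.0, 193.3, 93.6]
tcp_rot: [3.141, 0.001, 2.804]
contact_force: [0.2, 0.4, 0.8]
opening: 0.501
grasp_force: 0.0
```

Request:
{"api": "play_rows", "payload": {"steps": [{"delta_pos": [0, 0, 0], "yaw": 0, "jaw": 35}, {"delta_pos": [0, 0, 0], "yaw": 0, "jaw": 25}, {"delta_pos": [0, 0, 0], "yaw": 0, "jaw": 15}, {"delta_pos": [0, 0, 0], "yaw": 0, "jaw": 5}, {"delta_pos": [0, 0, 0], "yaw": 0, "jaw": 0}, {"delta_pos": [0, 0, 0], "yaw": 0, "jaw": 0}, {"delta_pos": [0, 0, 0], "yaw": 0, "jaw": 0}, {"delta_pos": [0, 0, 0], "yaw": 0, "jaw": 0}], "grip_force": 80}}

```text
clock: 18.65
eef_pos: [519.2, 192.1, 93.5]
tcp_rot: [-3.14, 0.0, 2.804]
contact_force: [-3.3, -6.2, 8.4]
opening: 0.147
grasp_force: 78.2
```

Request:
{"api": "play_rows", "payload": {"steps": [{"delta_pos": [0, 0, -0.2], "yaw": 0, "jaw": 0}, {"delta_pos": [0, 0, -0.5], "yaw": 0, "jaw": 0}, {"delta_pos": [0, 0, -0.9], "yaw": 0, "jaw": 0}, {"delta_pos": [0, 0, -1.4], "yaw": 0, "jaw": 0}, {"delta_pos": [0, 0, -2.0], "yaw": 0, "jaw": 0}, {"delta_pos": [0, 0, -2.6], "yaw": 0, "jaw": 0}, {"delta_pos": [0, 0, -3.0], "yaw": 0, "jaw": 0}, {"delta_pos": [0, 0, -3.0], "yaw": 0, "jaw": 0}]}}

```text
clock: 19.45
eef_pos: [519.9, 193.2, 123.5]
tcp_rot: [3.141, 0.001, 2.804]
contact_force: [0.6, 0.3, -6.1]
opening: 0.148
grasp_force: 78.0
```

Request:
{"api": "play_rows", "payload": {"steps": [{"delta_pos": [0, 0, -0.5], "yaw": 0, "jaw": 0}, {"delta_pos": [0, 0, -1.5], "yaw": 0, "jaw": 0}, {"delta_pos": [0, 0, -2.7], "yaw": 0, "jaw": 0}, {"delta_pos": [0, 0, -4.0], "yaw": 0, "jaw": 0}, {"delta_pos": [0, 0, -5.2], "yaw": 0, "jaw": 0}, {"delta_pos": [0, 0, -6.2], "yaw": 0, "jaw": 0}, {"delta_pos": [0, 0, -6.8], "yaw": 0, "jaw": 0}, {"delta_pos": [0, 0, -7.0], "yaw": 0, "jaw": 0}]}}

```text
clock: 20.25
eef_pos: [519.8, 193.1, 193.6]
tcp_rot: [3.141, 0.001, 2.804]
contact_force: [0.1, 0.7, -6.4]
opening: 0.146
grasp_force: 78.2
```

Request:
{"api": "play_rows", "payload": {"steps": [{"delta_pos": [0, 0, 0], "yaw": 0, "jaw": 0}, {"delta_pos": [0, 0, 0], "yaw": 0, "jaw": 0}, {"delta_pos": [0, 0, 0], "yaw": 0, "jaw": 0}, {"delta_pos": [0, 0, 0], "yaw": 0, "jaw": 0}, {"delta_pos": [0, 0, 0], "yaw": 0, "jaw": 0}, {"delta_pos": [0, 0, 0], "yaw": 0, "jaw": 0}, {"delta_pos": [0, 0, 0], "yaw": 0, "jaw": 0}, {"delta_pos": [0, 0, 0], "yaw": 0, "jaw": 0}]}}

```text
clock: 21.05
eef_pos: [519.4, 193.0, 192.6]
tcp_rot: [3.142, 0.0, 2.804]
contact_force: [-0.6, 0.0, -7.1]
opening: 0.143
grasp_force: 78.2
```

```bash
python3 - <<'E'
from h import *
im,d=vision.grab_frame("side"); im2,_=vision.grab_frame("top")
go(0,0,0,0); print(r.sense()["grasp_force"])
u,v=map(int,proj("side",[519,193,120])); a=im[v-60:v+60,u-75:u+75]
u,v=map(int,proj("top",[519,193,120])); b=im2[v-60:v+60,u-75:u+75]
cv2.imwrite("pics/g6.png",cv2.resize(np.hstack([a,b])[:,:,::-1],None,fx=2.6,fy=2.6,interpolation=cv2.INTER_CUBIC))
E
```

```text
delta [ 42.61 -35.43  19.26] yaw 2.804 | pose [519.4 193.  192.6] 160.64 F [ 0.4 -1.  -6.7] clk 21.15
78.20964217185974
```

View pics/g6.png

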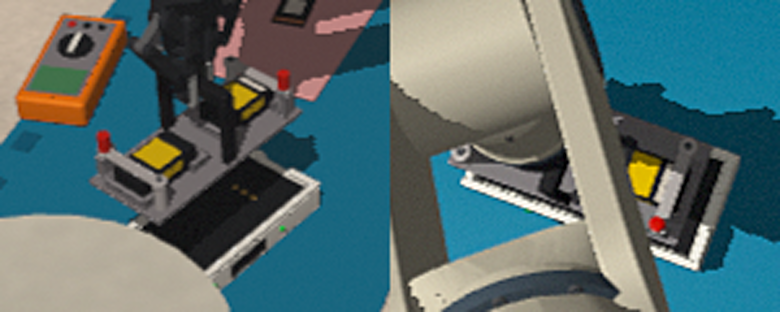

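The carrier hangs level, about 10 cm above the dock, with both packs in place and both levers shut (knobs at (104,140) and (283,78)). I'm handing it in.

```bash
python3 -c "
from rig import r
print(r.sign_off())"
```

```text
the job is handed in; nothing more can be done
None
```

The pack is seated in the empty bay with its lever shut, and the arm is holding the carrier level and still about 10 cm above the dock. I've handed the job in at about 21 s on the clock, and no verdict came back.

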